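Hang the safelight and draw out the boom

ROBOT

A 6-joint arm with a two-finger parallel gripper is mounted at the origin on a cart in front of the work surface, level with it; the furniture and walls round the work are solid. World frame = base frame: x ahead of the robot, y to its left, z up, the work surface at z = 0. Lengths are in m, angles in rad, forces in N, time in s.
With the tool pointing down it reaches from about 0.375 to 0.925 m from the base axis. Payload 5.7 kg.
Tool frame: the origin (TCP) lies between the finger pads, 19 mm behind the fingertips; this is the grasp point; z points along the fingers, y is the line along which they close (so a half turn about z gives the same grasp; the last joint's range is limited). The gripper opens to 85 mm and grips with 20 to 120 N. Pads are 22 mm wide; open, the fingers measure 114 mm over their backs; the gripper's body (76 mm by 85 mm) begins 54 mm behind the grasp point. The pads swing forward as they close: fully open they stand 13 mm farther back than shut.
Start: joints at [1.017, 0.359, 1.51, -0, 1.272, -0.115], TCP at [0.255, 0.543, 0.25] pointing down, gripper open.
Joint ranges: [-2.97, 2.97], [-1.01, 2.36], [0.21, 2.38], [-0.96, 4.11], [0.2, 2.71], [-2.98, 2.98]. Speed limits (rad/s): [2.39, 2.39, 3.14, 3.14, 3.14, 3.14].

INTERFACE

Orientations are given as a rotation vector (axis times angle).
In Python, from bench import arm, eyes, spotter gives the robot as it stands. The module is installed in compiled form; this text tells all that it offers.
- The arm moves only by the tool play_rows, never from a script. Its argument "commands" is a list of rows, each a list of 7 numbers: the shift along the tool's x, y, z normalised to -1 to 1, where 1 is 40 cm, then the turn, a rotation vector about the tool's x, y, z normalised to -1 to 1, where 1 is 45 degrees, then the opening, from 0 (shut) to 1 (fully open). A call has 1 to 20 rows; each row is the pose to reach, as a shift and turn from the pose commanded when the call began, along the tool's axes at that moment; what a row does not reach only later rows make up. A row lasts 1/12 s, in which the tool goes at most 41.7 mm and 7.16 degrees, less where a joint would pass 70% of its speed; a pose out of reach is approached as far as the arm can. A call with a number of a shift or a turn outside -1 to 1 is refused whole. A call with a gripper value outside its range is refused whole. The fingers move at their own pace and stop on an object; "squeeze" is the grip in N (left out, the last holds). Time passes only in rows, so rows that repeat a pose let the fingers close. It gives the time, the measured TCP pose, the force, the opening and the grip force at its end, in the units of the state.
- arm.get_state(): the state, without advancing time (a new reading comes with each control period).
- eyes.grab_frame(name): name is "scene" or "side" or "wrist"; returns a dict with "color" (400x640x3 uint8, red, green, blue), "intrinsics" (3x3 intrinsics, pixels), "R" (3x3) and "t" (3): a world point X has camera coordinates R X + t; the wrist camera has in their place "T_tool_cam" (4x4, takes a point from camera to tool coordinates, whose origin is the TCP and whose axes are the flange's). Camera axes: x right, y down, z forward; pixel columns grow to the right and rows downward; lengths in m; the calibration is good to about 2 mm. A picture is of the moment at which its call begins: read the wrist's pose just before it. There is no depth.
- arm.finish_job(): hands the job in; it is judged then, once.
Trained networks look in a picture, given as the dict that the camera call returned (one of the last four; its "shot" number tells which), for a name from the list of things; names that differ only in an ending like _2 or _b are one class to them, and where a whole thing is asked for, a point or a joint stands for the part that bears it (a point fixed in the world has none). Each returns a list of dicts, best first, with "p" (0 to 1); they miss things now and then, are a little off and sometimes report something else, mostly with a low value. They report only what shows in the picture. A call takes as long as a camera call. They do not tell look-alikes from the thing itself.
- spotter.find_in(query, picture): "uv" ([column, row] in pixels, amid what is visible of it).
- spotter.regions_of(query, picture): "region" (400x640 bool, what is visible of it) and "uv" ([column, row] in pixels, amid what is visible of it).
- spotter.landmark_of(query, picture): "uv" ([column, row] in pixels: a listed point, or the origin of a listed thing).
The state is a dict: "clock": time; "joint_positions": joint angles; "joint_vel": joint speeds; "tau": joint torques, N m; "position": TCP position; "orientation": TCP orientation; "force": force on the tool from outside, world axes, zero at the start; "torque": the same for the moment, N m; "opening": opening from 0.0 (shut) to 1.0 (fully open); "gripper_force": force on a finger pad.
Only numpy, scipy, OpenCV 4.12 (cv2) and the standard library are available. Lean on these libraries where they do the work, as an engineer would, in place of code of your own. Each camera call takes 0.05 s, during which the arm holds its last target. There are 200 camera calls.

TASK

Hang the small safelight lantern by its handle on the boom's double hook and let go of it. Then push in the red lock button on the boom's sleeve and draw the boom out by its orange grip until its yellow pointer stands level with the red rider on the scale. The boom is sprung and slides back by itself, so finish holding the grip there, with the lantern hanging still and the film can, the marker and the loupe left where they are.

Things in the scene. Friction and masses are not known exactly. Their poses are not given: they have to be found in the camera images.
- lantern: Small battery safelight lantern (about 160 g): an upright drum 50 mm in diameter and 52 mm high, amber with black ends, under a rigid steel stirrup handle 105 mm to its bar. It stands loose on the worktop near its front edge, right of the middle. Origin: centre of its underside; z up; the handle's bar runs along its y axis.
- lantern_bar (a point): Middle of the handle's bar, 105 mm above the lantern's underside: a level rod along the lantern's y, 92 mm long over all, 8 mm in diameter, with a black rubber sleeve 26 mm long and 12 mm in diameter at its middle, to be pinched from above (fingers closing along the lantern's x). Handle uprights at y = +-42 mm; under the bar a window at least 49 mm high is open.
- boom_stand: Fixed stand: steel foot 120 x 150 x 10 mm, grey post and level sleeve 34 x 34 mm (top at z = 167 mm, mouth collar 170). Origin: on the worktop under the sleeve. The boom slides out along the stand's own -y, roughly to the robot's right; the sleeve spans local y = -73 to +95 mm. On the far side (local x 48 to 60 mm, top z = 155 mm) a scale bar, a tick every 10 mm, runs to local y = -339 mm.
- boom_arm: Aluminium boom 18 mm square (top z = 159 mm) with a double hook: two prongs 56 mm apart (6 mm wire) that leave it to its own -x (to the robot), dip to a seat 65 mm from its axis (wire top z = 133 mm) and turn up to tips 94 mm from it, z = 152 mm. Bring the handle's window over both tips from the -x side, then lower the bar; fingers fit between the prongs. Origin: as the stand's when retracted.
- hook_seat (a point): Where the middle of the lantern's bar comes to lie when hung: halfway between the two prongs, 137 mm above the worktop (bar centre, 7 mm above the wire's centre). Axes as the stand's: y along the boom (it extends to -y), z up; bar parallel to y.
- button_top (a point): Centre of the top of the red lock button, round, 26 mm in diameter, in a black bezel on top of the sleeve, 186 mm above the worktop, standing 14 mm above the bezel's face (172 mm).
- lock_button (a joint): How far the lock button is pushed in (m): 0 out (boom locked), 0.008 fully in. It moves straight down against 4 N of friction and stays in where it is left; from about 0.006 on the boom is free.
- grip_point (a point): Point in the orange pull grip on the boom's outer end, 187 mm above the worktop: an upright block 30 mm across the boom, 16 mm along it, 161 to 205 mm above the worktop. Pinch it from above, fingers closing along the boom (y). Axes as the stand's.
- boom_extension (a joint): Extension of the boom (m): 0 retracted and locked, at most 0.14, growing along the stand's -y. Once unlocked a spring draws it back with 3 N at 0, rising to 5.4 N at 0.12. The lantern hangs from it and travels with it.
- pointer_tip (a point): Tip of the yellow pointer on the boom's outer end beside the orange grip, pointing to the scale bar (stand's +x), 158 mm above the worktop; moves with the boom.
- rider_mark (a point): Mark of the red rider on the scale bar (red block 12 mm along the scale, 18 x 20 mm across, white line on top at its middle): the pointer is level with it when both have the same y along the boom. The rider is fixed, 60 to 120 mm beyond the retracted pointer. Axes as the stand's.
- film_can: White film can with black lid, 34 mm in diameter, 56 mm high, standing at the front left; to be left alone. Origin: centre of its underside.
- marker: White marker pen with red cap, 130 mm long, lying at the front edge; to be left alone. Origin: middle of its underside, long axis y.
- loupe: Black loupe, 47 mm in diameter, 42 mm high, standing beyond the boom; to be left alone. Origin: centre of its underside.
Not all that is in view belongs to the job. Of the things that look like the lantern, the smaller one is meant.

How it is judged:
By the outcome, as a careful person would: the job done as asked, in the order asked, and still so for the second after the job is handed in, while the arm keeps its last pose, push and grip.
It also fails if it takes over 69 s, if anything falls off the work surface, if the arm or the gripper's body presses on something with over 40 N, if the wrist force passes 120 N, or if a joint passes its speed limit or range.

## Working session

There is one attempt and no reset: what is moved stays moved. The work goes in short steps, Python scripts to look and compute and a tool call to move; the robot and the scene stay as the last step left them, time stands still between calls to the robot, and variables do not carry over. Pictures are saved under pics/ and viewed, at most 13 in all, crops included, and the job is handed in when it is done.

Besides the shell and the picture viewer there is one more tool, called by a JSON object that holds its "method" and its "body". play_rows: Moves the arm, as the interface text tells. Its arguments: {"type":"object","properties":{"commands":{"type":"array","items":{"type":"array","items":{"type":"number","minimum":-1,"maximum":1}}},"squeeze":{"type":"number"}},"required":["commands"]}

```bash
mkdir -p pics
cat > h.py <<'E'
import numpy as np, cv2
from bench import arm, eyes, spotter
from scipy.spatial.transform import Rotation as Ro
def grab(n):
    s=arm.get_state(); f=eyes.grab_frame(n)
    if n=="wrist":
        T=np.eye(4);T[:3,:3]=Ro.from_rotvec(s["orientation"]).as_matrix();T[:3,3]=s["position"]
        W=T@np.array(f["T_tool_cam"]); Wi=np.linalg.inv(W); f["R2"]=Wi[:3,:3];f["t2"]=Wi[:3,3]
    else: f["R2"]=np.array(f["R"]);f["t2"]=np.array(f["t"])
    return f
def P(f): return np.array(f["intrinsics"])@np.c_[f["R2"],f["t2"]]
def atz(f,uv,z):
    d=f["R2"].T@np.linalg.inv(f["intrinsics"])@np.array([uv[0],uv[1],1.]); c=-f["R2"].T@f["t2"]
    return c+d*(z-c[2])/d[2]
def proj(f,X):
    x=P(f)@np.r_[X,1]; return x[:2]/x[2]
def tri(fs,uvs):
    A=[]
    for f,uv in zip(fs,uvs):
        p=P(f)
        A+= [uv[0]*p[2]-p[0],uv[1]*p[2]-p[1]]
    v=np.linalg.svd(np.array(A))[2][-1]; return v[:3]/v[3]
def save(n,f,crop=None,k=1):
    im=f["color"][:,:,::-1]
    if crop: a,b,c,d=crop; im=im[b:d,a:c]
    cv2.imwrite("pics/"+n+".png",cv2.resize(im,None,fx=k,fy=k,interpolation=cv2.INTER_CUBIC))
E
python3 - <<'E'
from h import *
np.set_printoptions(precision=4,suppress=True)
a=grab("scene");b=grab("side")
save("scene",a);save("side",b)
Z=dict(lantern=0,lantern_bar=.105,boom_stand=0,hook_seat=.137,button_top=.186,grip_point=.187,pointer_tip=.158,rider_mark=.165,film_can=0,marker=0,loupe=0)
for q in Z:
    for n,f in(("sc",a),("si",b)):
        for r in spotter.landmark_of(q,f)[:3]: print(q,n,round(r["p"],2),np.round(r["uv"],1),atz(f,r["uv"],Z[q]))
E
```

```text
lantern sc 0.72 [370.2 269.6] [ 0.4739 -0.1927  0.    ]
lantern sc 0.66 [424.8 287.6] [ 0.4712 -0.3246  0.    ]
lantern si 0.89 [368.3 189.7] [ 0.4767 -0.1831  0.    ]
lantern si 0.83 [392.6 153.2] [ 0.4651 -0.3268  0.    ]
lantern si 0.5 [275.7 203. ] [ 0.6821 -0.0317  0.    ]
lantern_bar sc 0.97 [377.1 221. ] [ 0.5243 -0.1839  0.105 ]
lantern_bar sc 0.81 [434.8 253.8] [ 0.4612 -0.3363  0.105 ]
lantern_bar sc 0.29 [207.6 233.3] [0.3024 0.1368 0.105 ]
lantern_bar si 0.86 [373.9 160.1] [ 0.4815 -0.2087  0.105 ]
lantern_bar si 0.73 [399.  126.9] [ 0.4654 -0.3389  0.105 ]
boom_stand sc 0.92 [244.1 207.4] [0.57  0.239 0.   ]
boom_stand si 0.91 [258.1 305. ] [0.5792 0.2336 0.    ]
hook_seat sc 0.9 [275.  185.9] [0.512  0.0883 0.137 ]
hook_seat sc 0.6 [429.4 289.6] [ 0.3098 -0.3618  0.137 ]
hook_seat sc 0.58 [257.9 259.2] [ 0.2427 -0.0418  0.137 ]
hook_seat si 0.77 [308.7 244.2] [0.5123 0.0915 0.137 ]
button_top sc 0.46 [251.9 153. ] [0.5642 0.1907 0.186 ]
button_top si 0.29 [275.9 201.3] [0.616  0.0504 0.186 ]
grip_point sc 0.58 [305.3 162.7] [0.5749 0.0344 0.187 ]
grip_point si 0.91 [287.8 200.7] [0.5925 0.0373 0.187 ]
pointer_tip sc 0.56 [311.9 166. ] [0.618  0.0387 0.158 ]
pointer_tip si 0.6 [275.5 201. ] [0.6275 0.037  0.158 ]
pointer_tip si 0.31 [260.1 304.8] [0.5325 0.2673 0.158 ]
rider_mark sc 0.38 [346.7 172.9] [ 0.6105 -0.0653  0.165 ]
rider_mark si 0.49 [290.2 166.9] [ 0.6406 -0.0582  0.165 ]
film_can sc 0.44 [205.9 235.6] [0.406  0.2445 0.    ]
film_can sc 0.19 [244.9 207.3] [0.5715 0.2372 0.    ]
film_can si 0.53 [316.5 337.9] [0.4177 0.2403 0.    ]
marker sc 0.84 [252.4 257.6] [0.3843 0.0813 0.    ]
marker si 0.63 [356.7 287.7] [0.386  0.0871 0.    ]
loupe sc 0.63 [357.6 220.9] [ 0.655  -0.0839  0.    ]
loupe si 0.77 [296.5 193.3] [ 0.6467 -0.0839  0.    ]
```

View pics/scene.png

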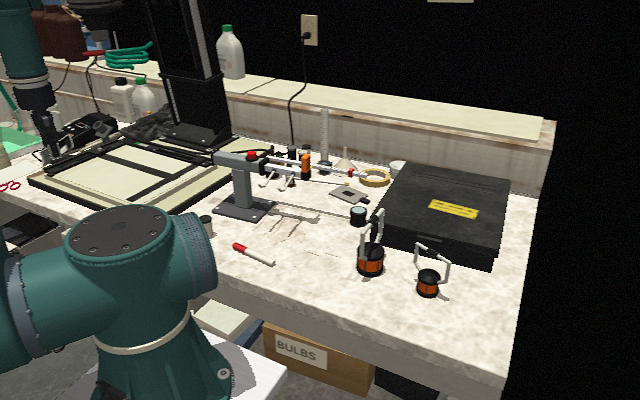

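View pics/side.png

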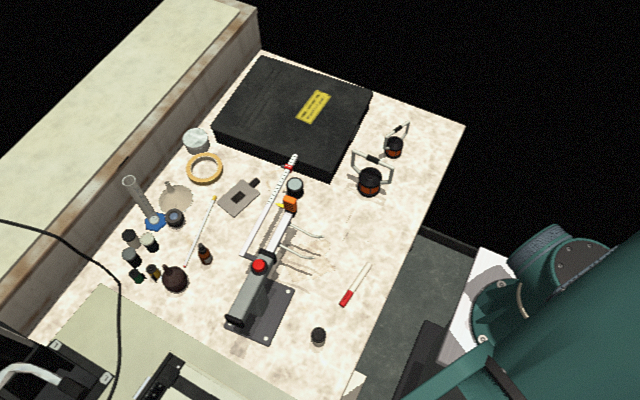

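The scene picture shows two look-alikes: the larger lantern at scene (370,260) / side (369,180), and the smaller one at scene (428,284) / side (394,147). The film can at (206,228) and the loupe at (358,215) differ clearly from both. The bar of the right-hand one also fits z = 105 mm in both views, so I choose that one and check it in a crop.

Run:
```python
from h import *
np.set_printoptions(precision=4,suppress=True)
a=grab("scene");b=grab("side")
A=cv2.resize(a["color"][200:310,340:470],None,fx=3,fy=3,interpolation=2);B=cv2.resize(b["color"][100:210,340:430],None,fx=3,fy=3,interpolation=2)
C=cv2.resize(b["color"][150:260,225:325],None,fx=3,fy=3,interpolation=2)
top=np.hstack([A,B]);im=top[:,:,::-1]
cv2.imwrite("pics/c1.png",im)
pts={}
for q,z in dict(lantern=0,lantern_bar=.105,boom_stand=0,hook_seat=.137,button_top=.186,grip_point=.187,pointer_tip=.158,rider_mark=.165).items():
    for i,ra in enumerate(spotter.landmark_of(q,a)[:3]):
        for j,rb in enumerate(spotter.landmark_of(q,b)[:3]):
            X=tri([a,b],[ra["uv"],rb["uv"]])
            e=max(np.linalg.norm(proj(a,X)-ra["uv"]),np.linalg.norm(proj(b,X)-rb["uv"]))
            if e<8: print(q,round(ra["p"],2),round(rb["p"],2),X,round(e,1))
print(arm.get_state())
```

```text
lantern 0.98 0.92 [ 0.4643 -0.3351  0.0018] 0.9
lantern 0.75 0.71 [ 0.4754 -0.1918 -0.0049] 1.0
lantern_bar 0.88 0.86 [ 0.4664 -0.331   0.1028] 1.1
lantern_bar 0.78 0.58 [ 0.4754 -0.1892  0.1368] 1.1
boom_stand 0.56 0.86 [ 0.5694  0.229  -0.0039] 2.2
hook_seat 0.91 0.77 [0.5159 0.0922 0.1332] 0.3
button_top 0.4 0.49 [0.5732 0.1966 0.1893] 0.8
grip_point 0.77 0.98 [0.5883 0.0447 0.1829] 1.1
pointer_tip 0.6 0.57 [0.6275 0.0436 0.1566] 0.2
rider_mark 0.39 0.51 [ 0.6349 -0.0589  0.1561] 0.7
{'clock': 2.35, 'joint_positions': array([ 1.0169,  0.3588,  1.5104,  0.    ,  1.2725, -0.1151]), 'joint_vel': array([-0.001 ,  0.0002,  0.0014, -0.001 , -0.0018,  0.0001]), 'tau': array([  0.    , -52.7576, -27.9043,  -0.0002,   0.0017,   0.0001]), 'position': array([0.2549, 0.5431, 0.25  ]), 'orientation': array([-0.6837, -3.0662,  0.0001]), 'force': array([-0.6595,  0.407 , -0.0115]), 'torque': array([ 0.0209, -0.0494,  0.0077]), 'gripper_force': 0.0, 'opening': 0.9999432796413558}
```

View pics/c1.png

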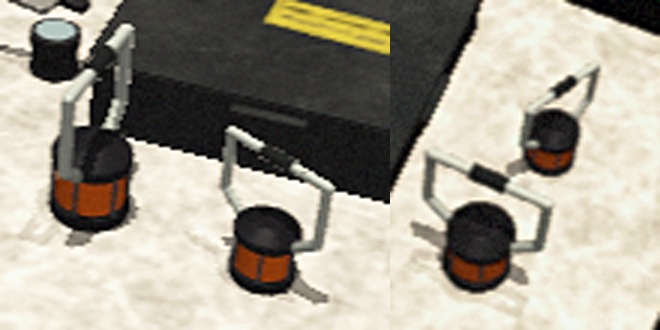

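The crop shows two sizes: the large lantern at scene (370,262) and the small one at (428,283). I take the small one, whose bar triangulates to z = 103 mm.

```bash
cat >> h.py <<'E'
def plan(x,y,z,psi,s=None):
    "shift/turn in tool axes, normalised, to a tool-down pose with tool y at psi deg"
    s=s or arm.get_state(); R=Ro.from_rotvec(s["orientation"])
    c,n=np.cos(np.radians(psi)),np.sin(np.radians(psi))
    T=Ro.from_matrix(np.array([[-n,c,0],[c,n,0],[0,0,-1]]).T.reshape(3,3).T if 0 else np.array([[n,c,0],[-c,n,0],[0,0,-1]]))
    d=R.inv().apply(np.array([x,y,z])-s["position"])
    r=(R.inv()*T).as_rotvec(degrees=True)
    print("shift",np.round(d/.4,4),"turn",np.round(r/45,4),"rows>=",round(np.linalg.norm(d)/.0417,1),round(np.linalg.norm(r)/7.16,1))
def psi(s=None):
    s=s or arm.get_state(); y=Ro.from_rotvec(s["orientation"]).as_matrix()[:,1]; return np.degrees(np.arctan2(y[1],y[0]))
E
python3 - <<'E'
from h import *
np.set_printoptions(precision=4,suppress=True)
a=grab("scene");b=grab("side")
e1=tri([a,b],[(416,242.7),(385.7,136)]);e2=tri([a,b],[(450.7,263.3),(409,122.7)]);print(e1,e2,(e1+e2)/2,np.degrees(np.arctan2(*(e1-e2)[1::-1])))
R=Ro.from_rotvec(arm.get_state()["orientation"]).as_matrix();print(R,psi())
plan(.42,.1,.33,5); plan(.42,.1,.33,185)
E
```

```text
[ 0.4835 -0.2912  0.1062] [ 0.449  -0.3713  0.0995] [ 0.4663 -0.3312  0.1028] 66.63034823325965
[[-0.9053  0.4249 -0.0001]
 [ 0.4249  0.9053 -0.0001]
 [ 0.     -0.0002 -1.    ]] 64.85718807866657Traceback (most recent call last):
  File "<stdin>", line 6, in <module>
  File "h.py", line 31, in plan
    T=Ro.from_matrix(np.array([[-n,c,0],[c,n,0],[0,0,-1]]).T.reshape(3,3).T if 0 else np.array([[n,c,0],[-c,n,0],[0,0,-1]]))
  File "scipy/spatial/transform/_rotation.pyx", line 1143, in scipy.spatial.transform._rotation.Rotation.from_matrix
ValueError: Non-positive determinant (left-handed or null coordinate frame) in rotation matrix 0: [[ 0.0872  0.9962  0.    ]
 [-0.9962  0.0872  0.    ]
 [ 0.      0.     -1.    ]].
```

```bash
sed -i '/T=Ro.from_matrix/c\    T=Ro.from_matrix(np.array([[-n,c,0],[c,n,0],[0,0,-1]]))' h.py
python3 - <<'E'
from h import *
plan(.42,.1,.35,20)
E
```

```text
shift [-0.8443 -0.8275 -0.25  ] turn [-2.000e-04  0.000e+00  9.968e-01] rows>= 11.6 6.3
```

{"method": "play_rows", "body": {"commands": [[-0.845, -0.825, -0.25, 0, 0, 0.99, 1], [-0.845, -0.825, -0.25, 0, 0, 0.99, 1], [-0.845, -0.825, -0.25, 0, 0, 0.99, 1], [-0.845, -0.825, -0.25, 0, 0, 0.99, 1], [-0.845, -0.825, -0.25, 0, 0, 0.99, 1], [-0.845, -0.825, -0.25, 0, 0, 0.99, 1], [-0.845, -0.825, -0.25, 0, 0, 0.99, 1], [-0.845, -0.825, -0.25, 0, 0, 0.99, 1], [-0.845, -0.825, -0.25, 0, 0, 0.99, 1], [-0.845, -0.825, -0.25, 0, 0, 0.99, 1], [-0.845, -0.825, -0.25, 0, 0, 0.99, 1], [-0.845, -0.825, -0.25, 0, 0, 0.99, 1], [-0.845, -0.825, -0.25, 0, 0, 0.99, 1], [-0.845, -0.825, -0.25, 0, 0, 0.99, 1], [-0.845, -0.825, -0.25, 0, 0, 0.99, 1]]}}

```text
clock: 3.7
position: [0.4202, 0.1012, 0.3498]
orientation: [-1.795, -2.577, -0.0]
force: [-0.7, -0.4, -0.4]
opening: 1.0
gripper_force: 0.0
```

Run:
```python
from h import *
np.set_printoptions(precision=4,suppress=True)
f=grab("wrist"); save("w1",f)
for q,z in dict(hook_seat=.137,button_top=.186,grip_point=.187,pointer_tip=.158,rider_mark=.175,boom_stand=0).items():
    for r in spotter.landmark_of(q,f)[:2]: print(q,round(r["p"],2),np.round(r["uv"],1),atz(f,r["uv"],z))
plan(.466,-.331,.25,-23.4)
```

```text
button_top 0.63 [514.8 141.5] [0.5744 0.1987 0.186 ]
grip_point 0.67 [443.3 287.9] [0.5849 0.038  0.187 ]
pointer_tip 0.79 [466.7 282.1] [0.6262 0.0402 0.158 ]
boom_stand 0.79 [447.9 103. ] [0.5728 0.2265 0.    ]
boom_stand 0.67 [345.7  49.8] [0.4089 0.2404 0.    ]
shift [-1.0533 -0.2698  0.2497] turn [-0.0005  0.0001  0.9732] rows>= 10.7 6.1
```

View pics/w1.png

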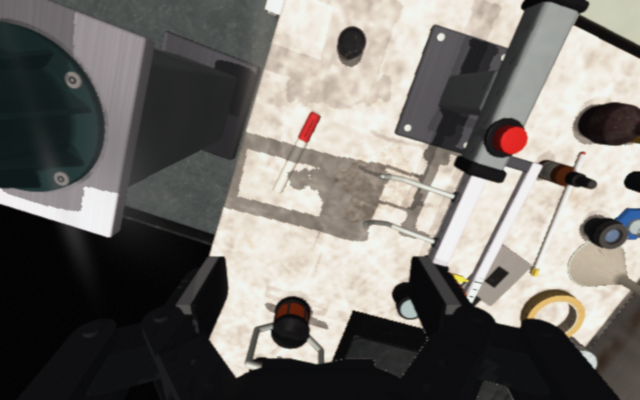

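The wrist view shows the boom, with the prong tips near (383,175) and (370,223), the button at (511,139), and the gripper over the bench. I go over to the lantern next.

{"method": "play_rows", "body": {"commands": [[-0.98, -0.25, 0.1, 0, 0, 0.97, 1], [-0.98, -0.25, 0.1, 0, 0, 0.97, 1], [-0.98, -0.25, 0.1, 0, 0, 0.97, 1], [-0.98, -0.25, 0.1, 0, 0, 0.97, 1], [-0.98, -0.25, 0.1, 0, 0, 0.97, 1], [-0.98, -0.25, 0.1, 0, 0, 0.97, 1], [-0.98, -0.25, 0.1, 0, 0, 0.97, 1], [-0.98, -0.25, 0.1, 0, 0, 0.97, 1], [-0.98, -0.25, 0.1, 0, 0, 0.97, 1], [-0.98, -0.25, 0.1, 0, 0, 0.97, 1], [-0.98, -0.25, 0.1, 0, 0, 0.97, 1], [-0.98, -0.25, 0.1, 0, 0, 0.97, 1]]}}

```text
clock: 5.05
position: [0.463, -0.3027, 0.3092]
orientation: [-2.626, -1.723, 0.001]
force: [0.5, 1.0, -0.2]
opening: 1.002
gripper_force: 0.0
```

Run:
```python
from h import *
np.set_printoptions(precision=4,suppress=True)
f=grab("wrist"); save("w2",f)
for q,z in dict(lantern_bar=.105,lantern=0,grip_point=.187,pointer_tip=.158,rider_mark=.175).items():
    for r in spotter.landmark_of(q,f)[:2]: print(q,round(r["p"],2),np.round(r["uv"],1),atz(f,r["uv"],z))
plan(.466,-.331,.17,-23.4)
print(psi(),np.round(f["T_tool_cam"],3))
```

```text
lantern_bar 0.95 [279.5  54.5] [ 0.4738 -0.1833  0.105 ]
lantern_bar 0.59 [331.2 192.6] [ 0.4657 -0.3304  0.105 ]
lantern 0.8 [328.4 172. ] [ 0.4645 -0.3336  0.    ]
lantern 0.61 [292.6  63.5] [ 0.4777 -0.1853  0.    ]
shift [-0.0679  0.037   0.351 ] turn [0.0004 0.0001 0.0034] rows>= 3.4 0.0
-23.24575912843703 [[ 0.001 -0.949 -0.316  0.082]
 [ 1.     0.001  0.    -0.001]
 [-0.    -0.316  0.949 -0.125]
 [ 0.     0.     0.     1.   ]]
```

View pics/w2.png

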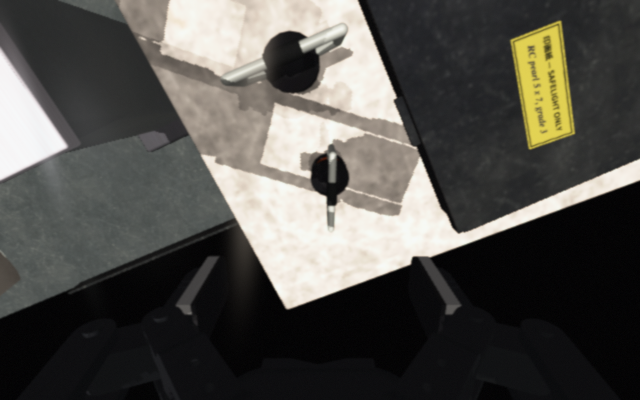

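The lantern bar stands upright in the image (332,147)–(332,230), in line with the tool x axis. The black box edge is about 40 mm clear of the fingers. I descend and pinch.

{"method": "play_rows", "body": {"commands": [[-0.067, 0.036, 0.1, 0, 0, 0, 1], [-0.067, 0.036, 0.25, 0, 0, 0, 1], [-0.067, 0.036, 0.3, 0, 0, 0, 1], [-0.067, 0.036, 0.37, 0, 0, 0, 1], [-0.067, 0.036, 0.43, 0, 0, 0, 1], [-0.067, 0.036, 0.48, 0, 0, 0, 1], [-0.067, 0.036, 0.51, 0, 0, 0, 1], [-0.067, 0.036, 0.51, 0, 0, 0, 1], [-0.067, 0.036, 0.51, 0, 0, 0, 0], [-0.067, 0.036, 0.51, 0, 0, 0, 0], [-0.067, 0.036, 0.51, 0, 0, 0, 0], [-0.067, 0.036, 0.51, 0, 0, 0, 0], [-0.067, 0.036, 0.51, 0, 0, 0, 0], [-0.067, 0.036, 0.51, 0, 0, 0, 0], [-0.067, 0.036, 0.51, 0, 0, 0, 0], [-0.067, 0.036, 0.51, 0, 0, 0, 0]], "squeeze": 50}}

```text
clock: 6.68
position: [0.466, -0.3322, 0.1068]
orientation: [2.624, 1.725, 0.001]
force: [0.6, -0.2, 5.5]
opening: 0.124
gripper_force: 48.8
```

Run:
```python
from h import *
s=arm.get_state();print(s["position"],s["opening"],s["gripper_force"],psi(),s["clock"])
plan(.45,-.2,.28,5)
plan(.41,.09,.28,5)
```

```text
[ 0.46595826 -0.33219565  0.10680393] 0.1236413429778342 48.77559721469879 -23.351917761162767 6.6833
shift [ 0.2875 -0.1671 -0.4333] turn [ 0.0014  0.0008 -0.63  ] rows>= 5.2 4.0
shift [ 0.9134 -0.5463 -0.434 ] turn [ 0.0014  0.0008 -0.63  ] rows>= 11.0 4.0
```

{"method": "play_rows", "body": {"commands": [[0, 0, -0.06, 0, 0, 0, 0], [0, 0, -0.14, 0, 0, 0, 0], [0, 0, -0.22, 0, 0, 0, 0], [0, 0, -0.3, 0, 0, 0, 0], [0, 0, -0.38, 0, 0, 0, 0], [0.03, -0.02, -0.45, 0, 0, 0, 0], [0.09, -0.06, -0.47, 0, 0, -0.05, 0], [0.16, -0.11, -0.47, 0, 0, -0.1, 0], [0.23, -0.155, -0.47, 0, 0, -0.16, 0], [0.3, -0.2, -0.47, 0, 0, -0.23, 0], [0.37, -0.25, -0.47, 0, 0, -0.3, 0], [0.44, -0.295, -0.47, 0, 0, -0.37, 0], [0.51, -0.34, -0.47, 0, 0, -0.44, 0], [0.58, -0.39, -0.47, 0, 0, -0.5, 0], [0.65, -0.435, -0.47, 0, 0, -0.56, 0], [0.71, -0.475, -0.47, 0, 0, -0.61, 0], [0.75, -0.5, -0.47, 0, 0, -0.63, 0], [0.765, -0.51, -0.47, 0, 0, -0.63, 0], [0.765, -0.51, -0.47, 0, 0, -0.63, 0], [0.765, -0.51, -0.47, 0, 0, -0.63, 0]]}}

```text
clock: 8.35
position: [0.3995, 0.0295, 0.2939]
orientation: [2.121, 2.317, -0.001]
force: [0.6, -0.3, -1.6]
opening: 0.122
gripper_force: 49.2
```

Run:
```python
from h import *
np.set_printoptions(precision=4,suppress=True)
f=grab("wrist"); save("w3",f)
for q,z in dict(hook_seat=.137,button_top=.186,grip_point=.187,pointer_tip=.158,rider_mark=.175,lantern_bar=.29,lantern=.19).items():
    for r in spotter.landmark_of(q,f)[:2]: print(q,round(r["p"],2),np.round(r["uv"],1),atz(f,r["uv"],z))
s=arm.get_state();print(s["position"],psi(),s["opening"])
```

```text
grip_point 0.72 [557.2 208.4] [0.5857 0.0404 0.187 ]
grip_point 0.4 [482.  250.6] [ 0.5366 -0.001   0.187 ]
pointer_tip 0.82 [580.4 197.6] [0.6268 0.043  0.158 ]
rider_mark 0.78 [550.6 298.7] [ 0.6185 -0.0494  0.175 ]
lantern_bar 0.87 [317.4 279.1] [0.3991 0.0276 0.29  ]
lantern 0.72 [353.4 296.6] [ 0.4368 -0.0523  0.19  ]
lantern 0.67 [316.  200.5] [0.3976 0.0312 0.19  ]
[0.3996 0.0294 0.2939] 4.943033400449633 0.1200755849736643
```

View pics/w3.png

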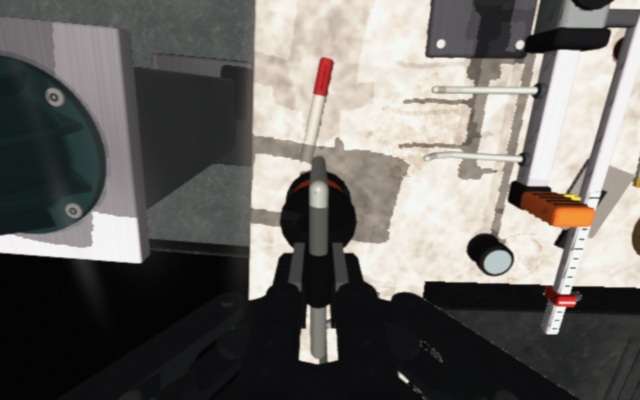

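The wrist view shows the prong tips at (437,90) and (428,158), their roots at (540,91) and (523,159), and the rider at (561,298). The bar lies upright in the pads and the drum hangs straight.

Run:
```python
from h import *
np.set_printoptions(precision=4,suppress=True)
f=grab("wrist")
t1=atz(f,(434,90),.152);t2=atz(f,(425,158),.152);r1=atz(f,(540,91),.15);r2=atz(f,(523,159),.15)
print(t1,t2,np.linalg.norm(t1-t2),"yaw tips",np.degrees(np.arctan2(-(t1-t2)[0],(t1-t2)[1])))
print(r1,r2,"yaw roots",np.degrees(np.arctan2(-(r1-r2)[0],(r1-r2)[1])))
# boom far/near left edges top z .159
e1=atz(f,(550,53),.159);e2=atz(f,(520,180),.159);print("edge yaw",np.degrees(np.arctan2(-(e1-e2)[0],(e1-e2)[1])),e1)
e1=atz(f,(612,100),.155);e2=atz(f,(550,333),.155);print("scale yaw",np.degrees(np.arctan2(-(e1-e2)[0],(e1-e2)[1])))
m=(t1+t2)/2
for y in (4,5,6):
    c,s=np.cos(np.radians(y)),np.sin(np.radians(y)); print(y,"seat from tips",m+np.array([.029*c,.029*s,0]))
a=grab("scene");b=grab("side")
for q in("hook_seat","grip_point","pointer_tip","button_top","rider_mark"):
  ra=spotter.landmark_of(q,a);rb=spotter.landmark_of(q,b)
  for x in ra[:2]:
    for y in rb[:2]:
      X=tri([a,b],[x["uv"],y["uv"]])
      if np.linalg.norm(proj(a,X)-x["uv"])<4: print(q,x["p"],y["p"],X)
```

```text
[0.4844 0.1191 0.152 ] [0.4879 0.0642 0.152 ] 0.05503692639487956 yaw tips 3.634207241411319
[0.5702 0.1258 0.15  ] [0.5727 0.0703 0.15  ] yaw roots 2.610756135202604
edge yaw 3.4995827927920207 [0.5634 0.1524 0.159 ]
scale yaw 5.8951894536072595
4 seat from tips [0.5151 0.0937 0.152 ]
5 seat from tips [0.515  0.0942 0.152 ]
6 seat from tips [0.515  0.0947 0.152 ]
hook_seat 0.85 0.95 [0.518  0.0897 0.135 ]
grip_point 0.66 0.66 [0.5862 0.0425 0.1852]
pointer_tip 0.56 0.76 [0.6292 0.0435 0.1497]
button_top 0.62 0.5 [0.5782 0.1959 0.1839]
button_top 0.62 0.49 [0.4928 0.1307 0.2324]
rider_mark 0.48 0.43 [ 0.641  -0.0525  0.1574]
```

{"method": "play_rows", "body": {"commands": [[0.05, 0.03, 0.06, 0, 0, 0.016, 0], [0.1, 0.06, 0.13, 0, 0, 0.016, 0], [0.138, 0.076, 0.2, 0, 0, 0.016, 0], [0.138, 0.076, 0.26, 0, 0, 0.016, 0], [0.138, 0.076, 0.3, 0, 0, 0.016, 0], [0.138, 0.076, 0.313, 0, 0, 0.016, 0], [0.138, 0.076, 0.313, 0, 0, 0.016, 0], [0.138, 0.076, 0.313, 0, 0, 0.016, 0], [0.137, 0.1, 0.313, 0, 0, 0.016, 0], [0.137, 0.13, 0.313, 0, 0, 0.016, 0], [0.136, 0.16, 0.313, 0, 0, 0.016, 0], [0.136, 0.19, 0.313, 0, 0, 0.016, 0], [0.135, 0.22, 0.313, 0, 0, 0.016, 0], [0.134, 0.25, 0.313, 0, 0, 0.016, 0], [0.133, 0.275, 0.313, 0, 0, 0.016, 0], [0.133, 0.295, 0.313, 0, 0, 0.016, 0], [0.133, 0.304, 0.313, 0, 0, 0.016, 0], [0.133, 0.304, 0.313, 0, 0, 0.016, 0], [0.133, 0.304, 0.313, 0, 0, 0.016, 0]]}}

```text
clock: 10.98
position: [0.5155, 0.0936, 0.1685]
orientation: [-2.136, -2.303, 0.001]
force: [-0.8, -0.1, -0.7]
opening: 0.118
gripper_force: 49.3
```

Run:
```python
from h import *
np.set_printoptions(precision=4,suppress=True)
s=arm.get_state();print(s["position"],psi(),s["opening"],s["force"])
f=grab("wrist"); b=grab("side")
im=np.vstack([cv2.resize(f["color"][60:330,200:560],None,fx=1,fy=1),cv2.resize(b["color"][200:290,250:370],None,fx=3,fy=3,interpolation=2)])[:,:,::-1]
cv2.imwrite("pics/hk.png",im)
```

```text
[0.5155 0.0936 0.1685] 4.294016132763611 0.1182529376406607 [-0.7683 -0.1119 -0.7378]
```

View pics/hk.png

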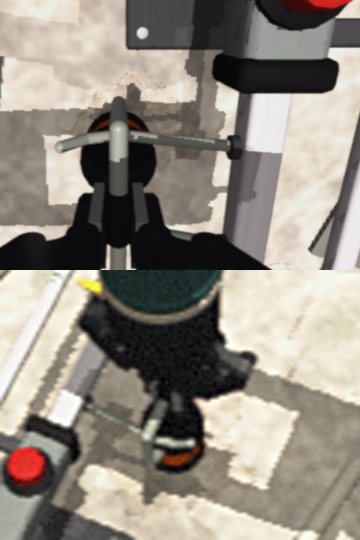

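The near prong (crop row 145) passes under the bar between the finger and the far upright, with its tip out in front. I lower, release with a small opening and rise.

{"method": "play_rows", "body": {"commands": [[0, 0, 0.02, 0, 0, 0, 0], [0, 0, 0.04, 0, 0, 0, 0], [0, 0, 0.055, 0, 0, 0, 0], [0, 0, 0.068, 0, 0, 0, 0], [0, 0, 0.075, 0, 0, 0, 0], [0, 0, 0.076, 0, 0, 0, 0], [0, 0, 0.076, 0, 0, 0, 0]]}}

```text
clock: 11.67
position: [0.5163, 0.0935, 0.1389]
orientation: [2.136, 2.303, 0.001]
force: [-1.4, -0.4, 6.9]
opening: 0.118
gripper_force: 50.2
```

{"method": "play_rows", "body": {"commands": [[0, 0, 0.074, 0, 0, 0, 0.2], [0, 0, 0.074, 0, 0, 0, 0.25], [0, 0, 0.074, 0, 0, 0, 0.35], [0, 0, 0.074, 0, 0, 0, 0.4], [0, 0, 0.074, 0, 0, 0, 0.4], [0, 0, 0.074, 0, 0, 0, 0.4], [0, 0, 0.074, 0, 0, 0, 0.4], [0, 0, 0.03, 0, 0, 0, 0.4], [0, 0, -0.02, 0, 0, 0, 0.4], [0, 0, -0.1, 0, 0, 0, 0.4], [0, 0, -0.2, 0, 0, 0, 0.4], [0, 0, -0.25, 0, 0, 0, 0.4], [0, 0, -0.25, 0, 0, 0, 0.4]]}}

```text
clock: 12.75
position: [0.5194, 0.0938, 0.2441]
orientation: [2.132, 2.298, 0.012]
force: [0.9, -1.2, 0.2]
opening: 0.401
gripper_force: 0.0
```

Run:
```python
from h import *
np.set_printoptions(precision=4,suppress=True)
s=arm.get_state();print(s["position"],psi(),s["opening"],s["force"])
a=grab("scene"); b=grab("side");f=grab("wrist")
for n,g in(("sc",a),("si",b),("w",f)):
  for q,z in dict(hook_seat=.137,lantern_bar=.137,button_top=.186,grip_point=.187).items():
    for r in spotter.landmark_of(q,g)[:2]: print(n,q,round(r["p"],2),np.round(r["uv"],1),atz(g,r["uv"],z))
A=cv2.resize(a["color"][130:230,225:345],None,fx=3,fy=3,interpolation=2);B=cv2.resize(b["color"][180:280,230:350],None,fx=3,fy=3,interpolation=2)
cv2.imwrite("pics/hung.png",np.hstack([A,B])[:,:,::-1])
```

```text
[0.5194 0.0938 0.2441] 4.29495529114829 0.40084419547602584 [ 0.8648 -1.2002  0.1793]
sc hook_seat 0.83 [275.8 186.2] [0.5115 0.0856 0.137 ]
sc lantern_bar 0.68 [375.8 222.7] [ 0.4694 -0.1995  0.137 ]
sc lantern_bar 0.59 [275.2 183.3] [0.524  0.0953 0.137 ]
sc button_top 0.43 [254.3 150.6] [0.5801 0.1939 0.186 ]
sc grip_point 0.76 [303.5 160.3] [0.5852 0.0454 0.187 ]
si hook_seat 0.62 [308.6 242.3] [0.5147 0.0874 0.137 ]
si lantern_bar 0.95 [306.5 242.1] [0.5192 0.0891 0.137 ]
si lantern_bar 0.89 [371.2 159.4] [ 0.4818 -0.1857  0.137 ]
si button_top 0.72 [257.7 265.7] [0.5725 0.2033 0.186 ]
w hook_seat 0.62 [413.4 312.1] [0.6062 0.0004 0.137 ]
w lantern_bar 0.86 [316.3 205. ] [0.5154 0.0922 0.137 ]
w button_top 0.74 [442.7  50.6] [0.5728 0.1994 0.186 ]
w grip_point 0.9 [411.3 310.4] [0.5833 0.0402 0.187 ]
```

View pics/hung.png

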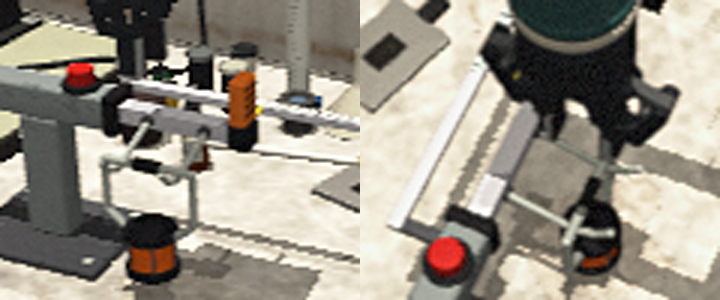

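The lantern hangs on both prongs (scene crop around (150,165)) and the fingers are clear. Next, the button.

{"method": "play_rows", "body": {"commands": [[0.08, 0.05, 0, 0, 0, 0.1, 0], [0.16, 0.1, 0, 0, 0, 0.25, 0], [0.22, 0.14, 0, 0, 0, 0.4, 0], [0.251, 0.156, 0, 0, 0, 0.55, 0], [0.251, 0.156, 0, 0, 0, 0.7, 0], [0.251, 0.156, 0.02, 0, 0, 0.85, 0], [0.251, 0.156, 0.05, 0, 0, 1, 0], [0.251, 0.156, 0.07, 0, 0, 1, 0], [0.251, 0.156, 0.085, 0, 0, 1, 0], [0.251, 0.156, 0.085, 0, 0, 1, 0]]}}

```text
clock: 14.33
position: [0.5701, 0.1981, 0.2032]
orientation: [-2.853, -1.314, 0.003]
force: [-0.6, -0.7, -0.2]
opening: -0.0
gripper_force: 0.0
```

Run:
```python
from h import *
np.set_printoptions(precision=4,suppress=True)
s=arm.get_state();print(s["position"],psi(),s["opening"],s["force"])
plan(.574,.1985,.2,-40.7)
```

```text
[0.5701 0.1981 0.2032] -40.526659283075915 -0.0004147529414371498 [-0.5909 -0.6809 -0.1641]
shift [0.007  0.0068 0.0079] turn [-0.0014  0.0019  0.0039] rows>= 0.1 0.0
```

{"method": "play_rows", "body": {"commands": [[0.006, 0.006, 0.002, 0, 0, 0, 0], [0.006, 0.006, 0.006, 0, 0, 0, 0], [0.006, 0.006, 0.01, 0, 0, 0, 0], [0.006, 0.006, 0.014, 0, 0, 0, 0], [0.006, 0.006, 0.014, 0, 0, 0, 0]]}}

```text
clock: 14.75
position: [0.5751, 0.1986, 0.1994]
orientation: [2.855, 1.31, 0.003]
force: [0.9, -0.1, 2.6]
opening: -0.003
gripper_force: 1.1
```

{"method": "play_rows", "body": {"commands": [[0, 0, 0.003, 0, 0, 0, 0], [0, 0, 0.006, 0, 0, 0, 0], [0, 0, 0.009, 0, 0, 0, 0], [0, 0, 0.009, 0, 0, 0, 0]]}}

```text
clock: 15.08
position: [0.5751, 0.1986, 0.1966]
orientation: [2.855, 1.31, 0.004]
force: [1.0, -1.7, 10.3]
opening: -0.002
gripper_force: 5.4
```

{"method": "play_rows", "body": {"commands": [[0, 0, 0.002, 0, 0, 0, 0], [0, 0, 0.003, 0, 0, 0, 0], [0, 0, 0.003, 0, 0, 0, 0]]}}

```text
clock: 15.33
position: [0.5751, 0.1986, 0.1965]
orientation: [2.854, 1.31, 0.005]
force: [-1.4, -2.3, 17.8]
opening: 0.002
gripper_force: 9.0
```

The button is at its stop (z no longer moves, 18 N). Next I hover over the grip.

{"method": "play_rows", "body": {"commands": [[0, 0, -0.08, 0, 0, 0, 0], [-0.04, 0.04, -0.16, 0, 0, 0.1, 0.3], [-0.12, 0.12, -0.16, 0, 0, 0.25, 0.6], [-0.2, 0.2, -0.16, 0, 0, 0.4, 0.6], [-0.26, 0.25, -0.16, 0, 0, 0.55, 0.6], [-0.283, 0.275, -0.16, 0, 0, 0.7, 0.6], [-0.283, 0.275, -0.16, 0, 0, 0.85, 0.6], [-0.283, 0.275, -0.16, 0, 0, 1, 0.6], [-0.283, 0.275, -0.16, 0, 0, 1, 0.6], [-0.283, 0.275, -0.16, 0, 0, 1, 0.6]]}}

```text
clock: 16.17
position: [0.5828, 0.0411, 0.2573]
orientation: [-3.139, -0.123, 0.003]
force: [-0.0, -0.6, 0.5]
opening: 0.603
gripper_force: 0.0
```

Run:
```python
from h import *
np.set_printoptions(precision=4,suppress=True)
s=arm.get_state();print(s["position"],psi(),s["opening"],s["force"])
f=grab("wrist");save("w5",f)
for q,z in dict(grip_point=.187,pointer_tip=.158,rider_mark=.165,button_top=.178).items():
    for r in spotter.landmark_of(q,f)[:2]: print(q,round(r["p"],2),np.round(r["uv"],1),atz(f,r["uv"],z))
plan(.5855,.041,.187,-85.8)
```

```text
[0.5828 0.0411 0.2573] -85.51299575431845 0.6031664832185939 [-0.0331 -0.6415  0.5282]
grip_point 0.88 [325.7 213. ] [0.5868 0.0372 0.187 ]
grip_point 0.44 [430.2 107.2] [ 0.6588 -0.0187  0.187 ]
pointer_tip 0.59 [321.9 146.1] [0.6258 0.0426 0.158 ]
rider_mark 0.68 [469.7 141.1] [ 0.6383 -0.0574  0.165 ]
button_top 0.98 [ 89.5 209.9] [0.5726 0.199  0.178 ]
shift [0.0051 0.0014 0.1771] turn [0.     0.0006 0.0047] rows>= 1.7 0.0
```

View pics/w5.png

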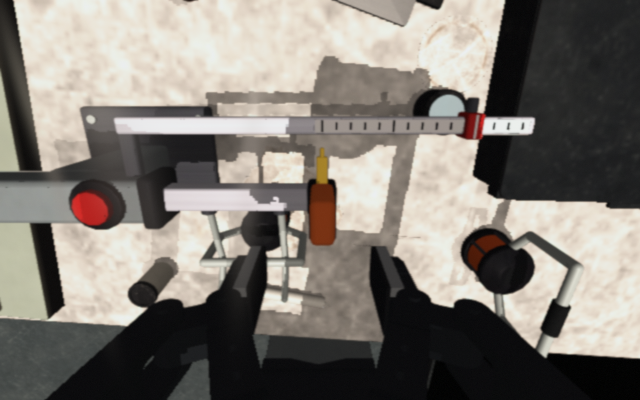

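The view shows the pointer tip at (322,150) and the rider line near column 474, about 100–105 mm on by the ticks. The button is in and the grip at (322,213) is centred between the pads. I pinch it.

{"method": "play_rows", "body": {"commands": [[0.005, 0.002, 0.04, 0, 0, 0, 0.6], [0.005, 0.002, 0.09, 0, 0, 0, 0.6], [0.005, 0.002, 0.14, 0, 0, 0, 0.6], [0.005, 0.002, 0.17, 0, 0, 0, 0.6], [0.005, 0.002, 0.172, 0, 0, 0, 0.6], [0.005, 0.002, 0.172, 0, 0, 0, 0.3], [0.005, 0.002, 0.172, 0, 0, 0, 0], [0.005, 0.002, 0.172, 0, 0, 0, 0], [0.005, 0.002, 0.172, 0, 0, 0, 0], [0.005, 0.002, 0.172, 0, 0, 0, 0], [0.005, 0.002, 0.172, 0, 0, 0, 0]], "squeeze": 60}}

```text
clock: 17.33
position: [0.5867, 0.0389, 0.1906]
orientation: [3.137, 0.118, 0.004]
force: [0.7, -5.9, -0.4]
opening: 0.177
gripper_force: 59.7
```

Run:
```python
from h import *
np.set_printoptions(precision=4,suppress=True)
s=arm.get_state();print(s["position"],psi(),s["opening"],s["force"],s["gripper_force"])
p=s["position"];y=np.radians(4.2)
plan(p[0]+.09*np.sin(y),p[1]-.09*np.cos(y),p[2],psi())
```

```text
[0.5867 0.0389 0.1906] -85.68168841340344 0.17666746184530976 [ 0.6781 -5.9421 -0.3696] 59.726765155792236
shift [-0.0005  0.225   0.0006] turn [ 0.0035 -0.0029  0.    ] rows>= 2.2 0.0
```

{"method": "play_rows", "body": {"commands": [[0, 0.003, 0, 0, 0, 0, 0], [0, 0.009, 0, 0, 0, 0, 0], [0, 0.018, 0, 0, 0, 0, 0], [0, 0.03, 0, 0, 0, 0, 0], [0, 0.043, 0, 0, 0, 0, 0], [0, 0.057, 0, 0, 0, 0, 0], [0, 0.072, 0, 0, 0, 0, 0], [0, 0.087, 0, 0, 0, 0, 0], [0, 0.102, 0, 0, 0, 0, 0], [0, 0.117, 0, 0, 0, 0, 0], [0, 0.132, 0, 0, 0, 0, 0], [0, 0.147, 0, 0, 0, 0, 0], [0, 0.162, 0, 0, 0, 0, 0], [0, 0.177, 0, 0, 0, 0, 0], [0, 0.191, 0, 0, 0, 0, 0], [0, 0.204, 0, 0, 0, 0, 0], [0, 0.214, 0, 0, 0, 0, 0], [0, 0.221, 0, 0, 0, 0, 0], [0, 0.225, 0, 0, 0, 0, 0], [0, 0.225, 0, 0, 0, 0, 0]]}}

```text
clock: 19.0
position: [0.5935, -0.049, 0.1905]
orientation: [-3.138, -0.117, -0.004]
force: [0.9, 5.3, 5.4]
opening: 0.175
gripper_force: 60.6
```

Run:
```python
from h import *
np.set_printoptions(precision=4,suppress=True)
s=arm.get_state();print(s["position"],psi(),s["opening"],s["force"],s["gripper_force"])
f=grab("wrist")
im=cv2.resize(f["color"][60:240,220:420],None,fx=3,fy=3,interpolation=2)[:,:,::-1]
cv2.imwrite("pics/w6.png",im)
for q,z in dict(grip_point=.187,pointer_tip=.158,rider_mark=.165).items():
    for r in spotter.landmark_of(q,f)[:2]: print(q,round(r["p"],2),np.round(r["uv"],1),atz(f,r["uv"],z))
```

```text
[ 0.5935 -0.049   0.1905] -85.71227499277518 0.1752775025308762 [0.9127 5.3472 5.4082] 60.60226500034332
grip_point 0.8 [317.  275.2] [ 0.5926 -0.0478  0.187 ]
pointer_tip 0.83 [315.7 176.7] [ 0.632 -0.044  0.158]
rider_mark 0.76 [351.4 170.5] [ 0.6383 -0.0611  0.165 ]
```

View pics/w6.png

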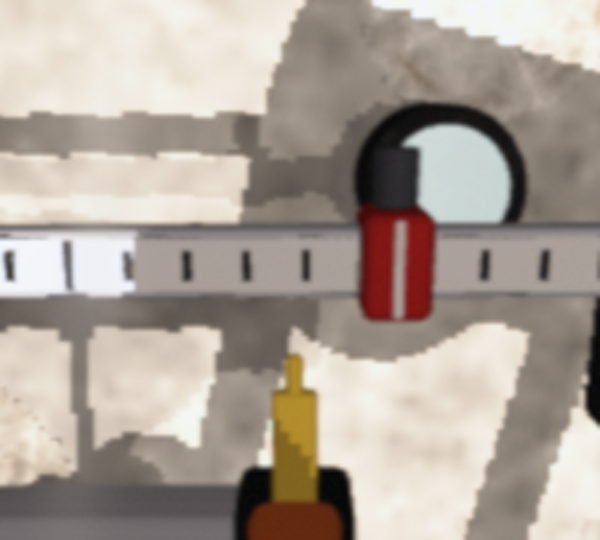

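The pointer tip is at pixel (317.7,178) and the rider line at column 353, so about 17 mm remain.

{"method": "play_rows", "body": {"commands": [[0, 0.003, 0, 0, 0, 0, 0], [0, 0.009, 0, 0, 0, 0, 0], [0, 0.016, 0, 0, 0, 0, 0], [0, 0.024, 0, 0, 0, 0, 0], [0, 0.032, 0, 0, 0, 0, 0], [0, 0.038, 0, 0, 0, 0, 0], [0, 0.041, 0, 0, 0, 0, 0], [0, 0.042, 0, 0, 0, 0, 0], [0, 0.042, 0, 0, 0, 0, 0]]}}

```text
clock: 19.95
position: [0.5948, -0.0654, 0.1905]
orientation: [-3.138, -0.118, -0.004]
force: [1.1, 5.4, 5.2]
opening: 0.18
gripper_force: 60.6
```

Run:
```python
from h import *
np.set_printoptions(precision=4,suppress=True)
s=arm.get_state();print(s["position"],psi(),s["opening"],s["force"],s["gripper_force"])
f=grab("wrist")
c=f["color"].astype(int)
# pointer tip columns: yellow in rows 175-188; rider line: white within red
for r in range(176,190,2):
    k=c[r];m=np.where((k[:,0]>120)&(k[:,2]<90)&(k[:,1]>85)&(abs(np.arange(640)-320)<25))[0]; print(r,"yel",m.min() if len(m) else None,m.max() if len(m) else None)
for r in range(132,172,4):
    k=c[r];red=np.where((k[:,0]>100)&(k[:,1]<70)&(abs(np.arange(640)-325)<40))[0]
    if len(red)>4:
        lo,hi=red.min(),red.max(); w=np.clip(k[lo:hi+1,1]-40,0,None); print(r,"red",lo,hi,"line",round((w*np.arange(lo,hi+1)).sum()/max(w.sum(),1),2))
for q,z in dict(pointer_tip=.158,rider_mark=.165).items():
    for r in spotter.landmark_of(q,f)[:1]: print(q,round(r["p"],2),np.round(r["uv"],1),atz(f,r["uv"],z))
L=[]
for z in(.155,.158,.165,.175):
    a=atz(f,(318,178),z);b=atz(f,(319,178),z);L.append((a-b)[1]*1e3)
print(L)
# column drift of a line along stand x through the pointer tip
y=np.radians(4.2);p=atz(f,(317.7,178),.158);print(proj(f,p),[proj(f,p+np.array([d*np.cos(y),d*np.sin(y),h])) for d,h in((.006,.007),(.012,.017),(.012,.007))])
b=grab("side");cv2.imwrite("pics/s6.png",cv2.resize(b["color"][140:290,220:340],None,fx=4,fy=4,interpolation=2)[:,:,::-1])
```

```text
[ 0.5948 -0.0654  0.1905] -85.70597733509516 0.18003896483240925 [1.0612 5.4412 5.2303] 60.581061244010925
176 yel None None
178 yel 317 318
180 yel 316 320
182 yel 316 320
184 yel 316 320
186 yel 316 319
188 yel 316 320
132 red 311 329 line 329.0
136 red 308 331 line 319.48
140 red 308 330 line 318.85
144 red 308 330 line 319.17
148 red 309 330 line 319.17
152 red 309 330 line 319.17
156 red 309 330 line 319.13
160 red 309 330 line 318.98
164 red 309 329 line 318.84
pointer_tip 0.77 [318.3 174.8] [ 0.6344 -0.0617  0.158 ]
rider_mark 0.57 [317.5 169.8] [ 0.6387 -0.061   0.165 ]
[np.float64(0.5216975675712623), np.float64(0.5119348960773638), np.float64(0.4891553292582576), np.float64(0.4566130909452598)]
[317.7 178. ] [array([317.6993, 169.832 ]), array([317.686 , 162.1007]), array([317.726 , 157.6596])]
```

View pics/s6.png

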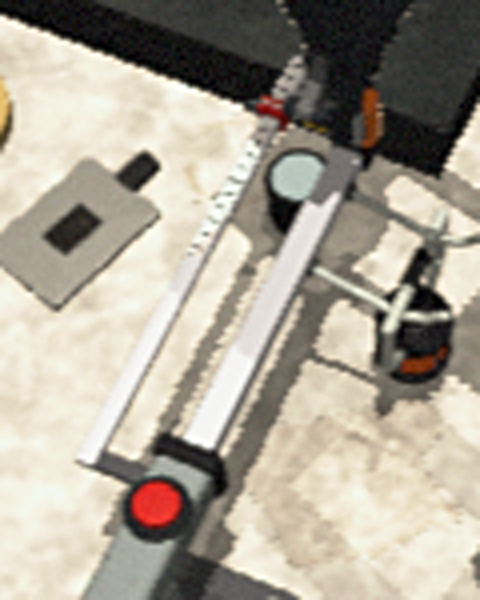

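The pointer is at column 318.0 and the rider line at 319.1, so 0.5 mm short. The lantern hangs on both prongs. I nudge the grip and let the lantern settle.

{"method": "play_rows", "body": {"commands": [[0, 0.001, 0, 0, 0, 0, 0], [0, 0.0013, 0, 0, 0, 0, 0], [0, 0.0013, 0, 0, 0, 0, 0], [0, 0.0013, 0, 0, 0, 0, 0], [0, 0.0013, 0, 0, 0, 0, 0], [0, 0.0013, 0, 0, 0, 0, 0], [0, 0.0013, 0, 0, 0, 0, 0], [0, 0.0013, 0, 0, 0, 0, 0], [0, 0.0013, 0, 0, 0, 0, 0], [0, 0.0013, 0, 0, 0, 0, 0], [0, 0.0013, 0, 0, 0, 0, 0], [0, 0.0013, 0, 0, 0, 0, 0], [0, 0.0013, 0, 0, 0, 0, 0], [0, 0.0013, 0, 0, 0, 0, 0], [0, 0.0013, 0, 0, 0, 0, 0], [0, 0.0013, 0, 0, 0, 0, 0], [0, 0.0013, 0, 0, 0, 0, 0], [0, 0.0013, 0, 0, 0, 0, 0], [0, 0.0013, 0, 0, 0, 0, 0], [0, 0.0013, 0, 0, 0, 0, 0]]}}

```text
clock: 21.82
position: [0.5948, -0.0657, 0.1905]
orientation: [-3.138, -0.118, -0.004]
force: [0.4, 4.2, 4.7]
opening: 0.178
gripper_force: 60.6
```

Run:
```python
from h import *
np.set_printoptions(precision=4,suppress=True)
s=arm.get_state();print(s["position"],psi(),s["opening"],s["force"],s["gripper_force"])
f=grab("wrist");c=f["color"].astype(int)
for r in (180,182,184):
    k=c[r];w=np.clip(k[:,0]-k[:,2]-50,0,None)*(abs(np.arange(640)-318)<8); print("yel",(w*np.arange(640)).sum()/w.sum())
for r in (148,156,164):
    k=c[r];red=np.where((k[:,0]>100)&(k[:,1]<70)&(abs(np.arange(640)-320)<25))[0];lo,hi=red.min(),red.max();w=np.clip(k[lo:hi+1,1]-40,0,None);print("red",(lo+hi)/2,(w*np.arange(lo,hi+1)).sum()/w.sum())
ims=[grab("side")["color"][190:250,290:345].astype(int) for _ in range(14)]
print("swing diff",[round(float(abs(i-ims[0]).mean()),2) for i in ims[1:]])
```

```text
[ 0.5948 -0.0657  0.1905] -85.69708295901884 0.17840971596509844 [0.3678 4.2374 4.6784] 60.59442400932312
yel 317.7987804878049
yel 317.8449848024316
yel 317.75792507204613
red 318.5 318.1350649350649
red 318.5 318.31870669745956
red 318.5 318.95990566037733
swing diff [2.54, 2.6, 2.53, 2.57, 2.56, 2.53, 2.56, 2.57, 2.57, 2.57, 2.61, 2.59, 2.57]
```

```bash
python3 -c "
from bench import arm
print(arm.finish_job())"
```

```text
the job is handed in; nothing more can be done
None
```

I handed the job in with the small lantern hanging still on the double hook, the lock button fully in and the grip held; the pointer measures within about 0.3 mm of the rider, and the film can, marker and loupe were not touched (clock about 23 s).

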